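# Set the vial shaker going at full speed

### The job

Push the white rack of vials along the shaker's platform until it is fully home against the rear stop, sliding it without lifting it. Then push the speed lever on the control box away from you, past its first click, all the way to the second stop; last, press the round start button fully down and let it spring back. Leave the loose vials, beaker, calculator and pencil where they are.

Things in the scene. Friction and masses are not known exactly. Their poses are not given: they have to be found in the camera images.
- shaker: fixed grey vial shaker, 260 mm (its x) by 170 mm (its y), left or right of the control box; origin at the centre of its underside, z up. Its bare metal platform is 70 mm above the origin. On it two low guide rails (12 mm high, 105 mm apart inside, along its x from x = -75 to +125 mm) and a rear stop, 30 mm high, whose near face is at x = +115 mm. +x points away from the robot, bar a small yaw
- rack_mid (a point): centre of the loose white rack's block, 90 mm (x) by 100 mm (y) by 40 mm high, about 0.4 kg, on the platform between the rails with 2.5 mm play each side; point 20 mm above the platform; nine capped vials fixed in it rise to 65 mm. Flat upright faces. Fully home this point is at x = +70 mm in the shaker's frame; it starts 40 to 75 mm short. Pushing takes about 1 to 4 N
- control: fixed control box, 220 mm (its x) by 160 mm (its y), flat white deck 70 mm above the origin, which is at the centre of its underside; +x points away from the robot, bar a small yaw; z up. The lever's slot runs along its x at y = +35 mm, the start button is at x = -50, y = -40 mm
- lever_knob (a point): centre of the speed lever's black knob, a block 14 mm (x) by 34 mm (y) by 32 mm high whose underside is 6 mm above the deck (centre 22 mm above the deck); moves with the lever. It slides along the control box's +x; at off it is at x = -30, y = +35 mm in the box's frame and the deck before it is free for 70 mm
- lever (a joint): slide of the speed lever in m, growing along the control box's +x: 0 off (starts there, within 8 mm), 0.030 first click (slow), 0.060 second stop (fast, a hard end). Sprung detents hold it at each of the three; leaving one takes about 5 to 6 N; the crests between them are at 0.015 and 0.045, and let go more than 3 mm from a crest it snaps back to the nearest hold (to about 1.5 mm)
- start_top (a point): centre of the top face of the round grey start button, 32 mm across, on a dark collar on the control box's deck
- start (a joint): travel of the start button in m, downward: 0 up, 0.006 fully down; springs back; fully down takes 4 N
- vial_deck: capped sample vial, 26 mm across and 56 mm tall, standing loose; bystander; origin at the centre of its foot, on the control box's deck at its far right
- vial_b: capped sample vial, 26 mm across and 56 mm tall, standing loose; bystander; origin at the centre of its foot, on the bench between the two machines
- vial_c: capped sample vial, 26 mm across and 56 mm tall, standing loose; bystander; origin at the centre of its foot, on the bench between the two machines
- beaker: glass beaker, 68 mm across and 85 mm tall, on the bench beyond and between the machines; bystander; origin at the centre of its foot
- calculator: white calculator 75 by 135 by 16 mm on the bench to the right; bystander; origin at the centre of its underside
- pencil: yellow pencil, 160 mm long, 7 mm thick, lying on the bench to the left; bystander; origin at mid-length, on its underside
- rack: the same rack's body (all of it slides together); origin at the centre of the block's underside; axes as the shaker's when it sits square between the rails
Mind the look-alikes: they are no part of the job. What is shaped like the rack but orange, pink or red is not meant.

How it is judged:
On the way, in this order (a step that is already met when the one before it is completed fails the run):
1. the rack is fully home against the rear stop (x of rack_mid in the frame of shaker above 0.066 m and z of rack_mid in the frame of shaker below 0.097 m), for 0.2 s.
2. the speed lever is at the second stop (x of rack_mid in the frame of shaker above 0.066 m and value of joint lever above 0.056 m), for 0.2 s.
3. the start button is pressed down (all of step 2 and value of joint start above 0.0045 m), for 0.05 s.
At the end, for the whole second after the job is handed in: The rack stands on the platform within 4 mm of its home against the rear stop, at rest; the lever is within 4 mm of its second stop; the start button has been pressed at least 4.5 mm down and is up again (within 1.5 mm) (all of step 2 and z of rack_mid in the frame of shaker below 0.097 m and value of joint start below 0.0015 m and linear speed of rack below 0.02 m/s); the robot touches nothing.
It fails at once if the rack is lifted off the platform (over 7 mm) or tipped (z of rack_mid in the frame of shaker above 0.097 m or angle between rack_mid's own z axis and vertical above 0.12 rad).
It fails at once if the lever is pushed past the first click before the rack is home (value of joint lever above 0.035 m and not (x of rack_mid in the frame of shaker above 0.066 m)).
It fails at once if the start button is pressed before the lever is at its second stop (value of joint start above 0.0045 m and not (value of joint lever above 0.056 m)).
It fails at once if a loose vial, the beaker, the calculator or the pencil is moved more than 30 mm or lifted (distance of any of vial_deck, vial_b, vial_c, beaker, calculator, pencil from where it was at the start of the episode above 0.03 m).
It also fails if it takes over 53 s, if anything falls off the work surface, if the arm or the gripper's body presses on something with over 40 N, if the wrist force passes 120 N, or if a joint passes its speed limit or range.

### The arm

A 7-joint arm with a two-finger parallel gripper is mounted at the origin on the work surface. World frame = base frame: x ahead of the robot, y to its left, z up, the work surface at z = 0. Lengths are in m, angles in rad, forces in N, time in s.
With the tool pointing down it reaches from about 0.4 to 0.875 m from the base axis. Payload 19.3 kg.
Tool frame: the origin (TCP) lies between the finger pads; the fingertips stand 17 mm ahead of it and the grasp point (between the pads) lies 2 mm behind it (bot.tips_ahead is the z of the fingertips in the tool frame, in m); z points along the fingers, y is the direction in which the jaws open and shut (so a half turn about z gives the same grasp; the last joint's range is limited). The gripper opens to 85 mm and grips with 20 to 120 N. Pads are 22 mm wide; open, the fingers measure 114 mm over their backs; the gripper's body (76 mm by 85 mm) begins 54 mm behind the grasp point. The pads swing forward as they close: fully open they stand 13 mm farther back than shut.
Start: joints at [1.243, 0.521, -0.036, 1.599, 0.021, 1.021, -0.113], TCP at [0.159, -0.604, 0.248] pointing down, gripper open.
Joint ranges: [-2.91, 2.91], [-0.3, 2.13], [-1.5, 1.42], [0.17, 2.43], [-1.26, 4.41], [0.16, 1.93], [-2.52, 2.52]. Speed limits (rad/s): [1.89, 1.89, 2.39, 2.39, 3.01, 3.01, 3.01].

### API

Orientations are given as [roll, pitch, yaw] about the fixed x, y, z axes, in that order (R = Rz(yaw) Ry(pitch) Rx(roll)).
In Python, from workcell import telemetry, cams, job, bot gives the robot as it stands.
- The arm moves only by the tool arm_command, never from a script. Its argument "deltas" is a list of rows, each a list of 7 numbers: the opening, from -1 (shut) to 1 (fully open), so that 0 is half open, then the shift along the tool's x, y, z normalised to -1 to 1, where 1 is 150 mm, then the turn, a rotation vector about the tool's x, y, z normalised to -1 to 1, where 1 is 45 degrees. In form: [[hand, tx, ty, tz, rx, ry, rz], ...]. A call has 1 to 8 rows; each row is the pose to reach, as a shift and turn from the pose commanded when the call began, along the tool's axes at that moment; what a row does not reach only later rows make up. A row lasts 1/8 s, in which the tool goes at most 62.5 mm and 10.7 degrees, less where a joint would pass 70% of its speed; a pose out of reach is approached as far as the arm can. A call with a number of a shift or a turn outside -1 to 1 is refused whole. A call with a gripper value outside its range is refused whole. The fingers move at their own pace and stop on an object; "newtons" is the grip in N (left out, the last holds). Time passes only in rows, so rows that repeat a pose let the fingers close. It gives the time, the measured TCP pose, the force and the opening at its end, in the units of the state.
- telemetry.observe(): the state, without advancing time (a new reading comes with each control period).
- cams.grab_frame(name): name is "scene" or "top"; returns the picture (400x640x3 uint8, blue, green, red); there is no depth.
- cams.get_calibration(name): a dict with "fx", "fy", "cx", "cy" (pixels), "k1" (the pictures are not rectified: a ray, as slopes to the right and down, at radius r is drawn at 1 + k1 r^2 times it, then the intrinsics apply), "R" (3x3) and "t" (3): a world point X has camera coordinates R X + t. Camera axes: x right, y down, z forward; pixel columns grow to the right and rows downward; lengths in m; the calibration is good to about 2 mm. A picture is of the moment at which its call begins. get_calibration takes no time and is no camera call.
- job.job_done(): hands the job in, once; it reports no verdict.
The state is a dict: "clock": time; "qpos": joint angles; "qd": joint speeds; "joint_efforts": joint torques, N m; "position": TCP position; "tool_rot": TCP orientation; "force": force on the tool from outside, world axes, zero at the start; "moment": the same for the moment, N m; "grip_width": finger opening in m.
Only numpy, scipy, OpenCV 4.12 (cv2) and the standard library are available. Lean on these libraries where they do the work, as an engineer would, in place of code of your own. Each camera call takes 0.05 s, during which the arm holds its last target.

## Working session

There is one attempt and no reset: what is moved stays moved. The work goes in short steps, Python scripts to look and compute and a tool call to move; the robot and the scene stay as the last step left them, time stands still between calls to the robot, and variables do not carry over. Pictures are saved under pics/ and viewed, and the job is handed in when it is done.

Besides the shell and the picture viewer there is one more tool, called after "Request:" as name(argument=value, ...) on one line, values as JSON. arm_command: Moves the arm, as the interface text tells. Its arguments: {"type":"object","properties":{"deltas":{"type":"array","items":{"type":"array","items":{"type":"number"}}},"newtons":{"type":"number"}},"required":["deltas"]}

```bash
ls; mkdir -p pics; python3 - <<'E'
from workcell import telemetry, cams, job, bot
import cv2
for n in("scene","top"):
    cv2.imwrite(f"pics/{n}0.png",cams.grab_frame(n)); print(cams.get_calibration(n))
print(telemetry.observe())
E
```

```text
pics
{'fx': 506.4037989331944, 'fy': 506.4037989331944, 'cx': 318.2866360943344, 'cy': 196.9001293686817, 'k1': -0.023145567522806117, 'R': array([[-0.51894411,  0.85451819, -0.02226394],
       [ 0.48688254,  0.27407271, -0.82935489],
       [-0.7025969 , -0.44122876, -0.55827841]]), 't': array([ 0.26138336, -0.18086422,  1.62858874])}
{'fx': 437.985312917049, 'fy': 437.985312917049, 'cx': 318.5510943877575, 'cy': 194.93544499722074, 'k1': 0.041139857629991186, 'R': array([[ 0.02840706, -0.99933119,  0.02302616],
       [-0.98228623, -0.0321761 , -0.18460354],
       [ 0.18522097, -0.01737424, -0.9825433 ]]), 't': array([-0.02264794,  0.50219877,  1.26499634])}
{'clock': 0.1, 'qpos': array([ 1.24279967,  0.52196425, -0.03633312,  1.59992572,  0.02122428,
        1.02109254, -0.11280153]), 'qd': array([ 0.00203318, -0.00253731, -0.00254726, -0.00261089, -0.00072226,
       -0.00102991, -0.0002417 ]), 'joint_efforts': array([ 3.14862569e-03, -9.28480554e+01,  1.98297814e+00, -3.70537126e+01,
        1.79992011e-02,  5.32526712e-03, -6.61808622e-05]), 'position': array([ 0.15924147, -0.60409276,  0.24778614]), 'tool_rot': array([-3.14059226e+00,  8.70395937e-05,  2.57801365e-01]), 'force': array([-0.32204506,  0.75951305,  0.27727809]), 'moment': array([ 0.00699562, -0.02840319, -0.07645962]), 'grip_width': 0.08506207182123231}
```

View pics/scene0.png

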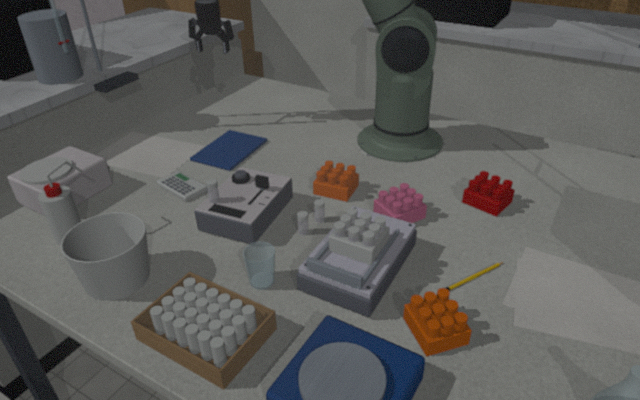

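View pics/top0.png

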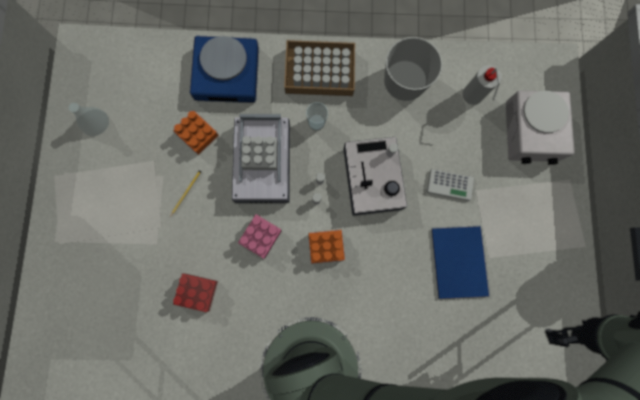

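The top view shows the shaker at about (261,160) with the white rack at (258,152). The control box is at about (375,177), with the lever knob near (366,183) and the round button near (392,188). Next I'll zoom in.

```bash
cat > h.py <<'E'
import numpy as np, cv2
from workcell import telemetry, cams, job, bot
def ray(n,uv):
    c=cams.get_calibration(n); d=np.array([(uv[0]-c['cx'])/c['fx'],(uv[1]-c['cy'])/c['fy']])
    s=d.copy()
    for _ in range(10): s=d/(1+c['k1']*(s@s))
    R=np.array(c['R']);t=np.array(c['t'])
    return -R.T@t, R.T@np.array([s[0],s[1],1])
def onz(n,uv,z):
    o,d=ray(n,uv); return o+d*(z-o[2])/d[2]
def proj(n,X):
    c=cams.get_calibration(n);p=np.array(c['R'])@np.array(X)+c['t'];s=p[:2]/p[2];s=s*(1+c['k1']*(s@s))
    return np.array([c['fx']*s[0]+c['cx'],c['fy']*s[1]+c['cy']])
def crop(img,x0,y0,w,h,k,name):
    o=cv2.resize(img[y0:y0+h,x0:x0+w],None,fx=k,fy=k,interpolation=cv2.INTER_CUBIC)
    o=cv2.convertScaleAbs(o,alpha=1.4)
    for x in range((x0+9)//10*10,x0+w,10):
        cv2.line(o,((x-x0)*k,0),((x-x0)*k,6 if x%50 else 14),(0,255,255),1)
        if x%20==0: cv2.putText(o,str(x),((x-x0)*k,20),0,.35,(0,255,255),1)
    for y in range((y0+9)//10*10,y0+h,10):
        cv2.line(o,(0,(y-y0)*k),(6,(y-y0)*k),(0,255,255),1)
        if y%20==0: cv2.putText(o,str(y),(8,(y-y0)*k),0,.35,(0,255,255),1)
    cv2.imwrite(name,o)
E
python3 - <<'E'
from h import *
t=cv2.imread('pics/top0.png'); s=cv2.imread('pics/scene0.png')
crop(t,225,105,75,105,5,'pics/a.png');crop(t,335,130,85,90,6,'pics/b.png');crop(s,190,160,240,160,3,'pics/c.png')
E
```

```text
(no output)
```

View pics/a.png

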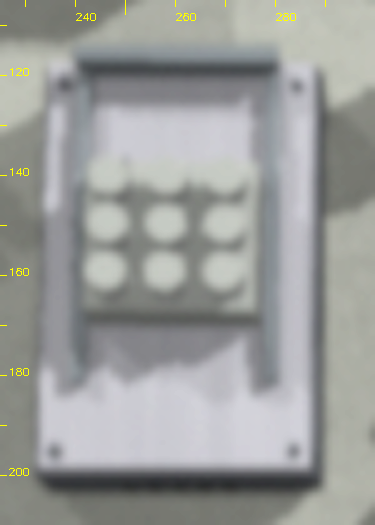

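View pics/b.png

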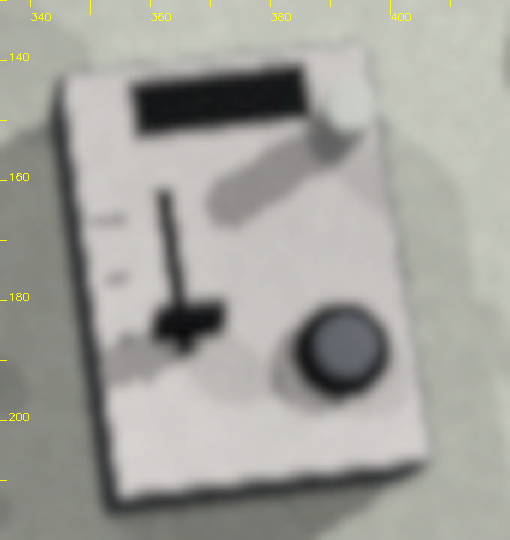

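View pics/c.png

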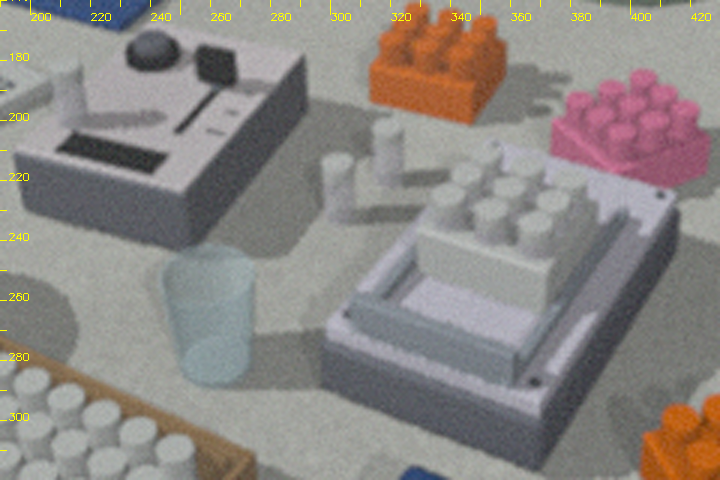

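```bash
python3 - <<'E'
from h import *
def fit(px,mod,z):
    P=np.array([onz('top',p,z)[:2] for p in px]);M=np.array(mod,float)
    a=M-M.mean(0);b=P-P.mean(0)
    th=np.arctan2((a[:,0]*b[:,1]-a[:,1]*b[:,0]).sum(),(a*b).sum())
    R=np.array([[np.cos(th),-np.sin(th)],[np.sin(th),np.cos(th)]]);o=P.mean(0)-R@M.mean(0)
    print('origin',o.round(4),'yaw',th.round(4),'res mm',((P-(M@R.T+o))*1000).round(1).tolist())
    return o,R
# shaker: near corners, and screws for check
o,R=fit([(232.8,199.5),(288.3,198.7),(234,117),(289.3,117)],[(-.13,.085),(-.13,-.085),(.13,.085),(.13,-.085)],.07)
print('screws',[ (R.T@(onz('top',p,.07)[:2]-o)).round(3) for p in [(234,195.5),(281.5,195.5),(236,122),(282.2,122)]])
for n,p in {'nearL':(241.5,168.3),'nearR':(275.5,169.3)}.items(): print(n,(R.T@(onz('top',p,.11)[:2]-o)).round(4),onz('top',p,.11)[:2])
print('stop', [(R.T@(onz('top',p,.10)[:2]-o)).round(4) for p in [(240.5,118.5),(278.5,118.5)]])
o,R=fit([(345.5,143),(395.3,137.5),(406,206.5),(353.5,213.3)],[(.11,.08),(.11,-.08),(-.11,-.08),(-.11,.08)],.07)
for z in(.08,.09,.095):print('button',z,onz('top',(392.2,188),z)[:2],R.T@(onz('top',(392.2,188),z)[:2]-o))
print('knob',onz('top',(366.5,182.8),.108)[:2],R.T@(onz('top',(366.5,182.8),.108)[:2]-o))
# button top in scene
for z in(.08,.085,.09,.095):print('button s',z,onz('scene',(241,175.),z)[:2])
print('pred knob0',o+R@[-.03,.035],'button',o+R@[-.05,-.04])
print('bottomv', [onz('top',p,.056)[:2].round(3) for p in[(320,178),(317,198)]],onz('top',(392,148),.126)[:2])
for p in [(320,135),(300,150),(340,160)]:pass
E
```

```text
origin [0.6065 0.1671] yaw 0.04 res mm [[3.3, -3.9], [4.1, 4.5], [-3.6, -1.9], [-3.9, 1.3]]
screws [array([-0.115,  0.078]), array([-0.116, -0.061]), array([0.11 , 0.077]), array([ 0.11 , -0.062])]
nearL [-0.0433  0.0515] [0.56119718 0.21680828]
nearR [-0.0468 -0.0457] [0.56163534 0.11959107]
stop [array([0.1103, 0.0588]), array([ 0.1102, -0.0529])]
origin [ 0.5655 -0.1731] yaw 0.1425 res mm [[-2.9, -5.2], [-3.2, 2.9], [4.3, 3.3], [1.8, -1.0]]
button 0.08 [ 0.52423002 -0.22228289] [-0.0477922  -0.04280395]
button 0.09 [ 0.52212367 -0.22038989] [-0.0496084  -0.04063104]
button 0.095 [ 0.52107049 -0.2194434 ] [-0.0505165  -0.03954458]
knob [ 0.53115793 -0.14300811] [-0.02967754  0.03468376]
button s 0.08 [ 0.51736606 -0.22548318]
button s 0.085 [ 0.52357443 -0.21986093]
button s 0.09 [ 0.52978281 -0.21423868]
button s 0.095 [ 0.53599119 -0.20861642]
pred knob0 [ 0.53079383 -0.14274086] button [ 0.52164643 -0.21982086]
bottomv [array([ 0.553, -0.01 ]), array([ 0.492, -0.003])] [ 0.63200985 -0.21322001]
```

Request:
arm_command(deltas=[[0, 0.4, -0.2, 0, 0, 0, 0.14], [0, 0.8, -0.4, 0, 0, 0, 0.278], [0, 0.95, -0.42, 0, 0, 0, 0.278], [0, 0.95, -0.42, 0, 0, 0, 0.278]])

```text
clock: 0.6
position: [0.2836, -0.5055, 0.2481]
tool_rot: [-3.141, -0.001, 0.044]
force: [-0.3, -1.0, -0.5]
grip_width: 0.043
```

```bash
python3 - <<'E'
from h import *
s=telemetry.observe();print(s['position'],s['tool_rot'],s['qpos'].round(2),s['grip_width'])
def fit(px,mod,z):
    P=np.array([onz('top',p,z)[:2] for p in px]);M=np.array(mod,float)
    a=M-M.mean(0);b=P-P.mean(0)
    th=np.arctan2((a[:,0]*b[:,1]-a[:,1]*b[:,0]).sum(),(a*b).sum())
    R=np.array([[np.cos(th),-np.sin(th)],[np.sin(th),np.cos(th)]]);o=P.mean(0)-R@M.mean(0)
    print('origin',o.round(4),'yaw',th.round(4),'res mm',((P-(M@R.T+o))*1000).round(1).tolist())
    return o,R
o,R=fit([(232.4,199),(287.8,198.6),(235,118),(288.6,118)],[(-.13,.085),(-.13,-.085),(.13,.085),(.13,-.085)],.07)
for q in [[(235.8,195.4),(283.6,195.4),(238,122),(284.2,122.4)]]:
  print('screws',[ (R.T@(onz('top',p,.07)[:2]-o)).round(3) for p in q])
for p in [(242,167.4),(276.4,169)]:
  for z in (.07,.11): print(z,R.T@(onz('top',p,z)[:2]-o))
E
```

```text
[ 0.2835596  -0.50548175  0.24813326] [-3.14084422e+00 -6.05155038e-04  4.36919019e-02] [ 0.97  0.45 -0.02  1.72  0.01  0.97 -0.58] 0.042971548882873245
origin [0.6054 0.1675] yaw 0.0339 res mm [[5.4, -3.8], [6.1, 4.8], [-6.0, -4.7], [-5.5, 3.8]]
screws [array([-0.114,  0.071]), array([-0.114, -0.068]), array([0.111, 0.071]), array([ 0.111, -0.068])]
0.07 [-0.02969274  0.05562985]
0.11 [-0.03983358  0.04944377]
0.07 [-0.03446477 -0.04596853]
0.11 [-0.04445486 -0.04894492]
```

Request:
arm_command(deltas=[[0, 0.35, -0.35, 0, 0, 0, 0], [0, 0.65, -0.7, 0, 0, 0, 0], [0, 0.9, -1, 0, 0, 0, 0]])

```text
clock: 0.98
position: [0.4014, -0.3625, 0.2481]
tool_rot: [3.142, 0.0, 0.038]
force: [1.7, -0.5, -0.6]
grip_width: 0.0427
```

Request:
arm_command(deltas=[[0, 0.2, -0.4, 0, 0, 0, 0], [0, 0.4, -0.8, 0, 0, 0, 0], [0, 0.5, -1, 0, 0, 0, 0]])

```text
clock: 1.35
position: [0.4707, -0.2087, 0.2482]
tool_rot: [-3.141, 0.0, 0.04]
force: [1.1, -0.7, 0.9]
grip_width: 0.0425
```

Request:
arm_command(deltas=[[0, 0, -0.4, 0, 0, 0, 0], [0, 0, -0.8, 0, 0, 0, 0], [0, 0, -1, 0, 0, 0, 0]])

```text
clock: 1.72
position: [0.4639, -0.0586, 0.2483]
tool_rot: [-3.141, 0.0, 0.041]
force: [0.0, -0.8, -0.2]
grip_width: 0.0424
```

Request:
arm_command(deltas=[[0, 0, -0.4, 0, 0, 0, 0], [0, 0, -0.8, 0, 0, 0, 0], [0, 0, -1, 0, 0, 0, 0], [0, 0, -1, 0, 0, 0, 0]])

```text
clock: 2.22
position: [0.4583, 0.0906, 0.2482]
tool_rot: [-3.141, 0.0, 0.042]
force: [-0.8, -0.8, 0.4]
grip_width: 0.0427
```

Request:
arm_command(deltas=[[0, 0.2, -0.4, 0, 0, 0, 0], [0, 0.23, -0.49, 0.1, 0, 0, 0], [0, 0.23, -0.49, 0.4, 0, 0, 0], [0, 0.23, -0.49, 0.7, 0, 0, 0], [0, 0.23, -0.49, 0.98, 0, 0, 0], [0, 0.23, -0.49, 0.98, 0, 0, 0], [0, 0.23, -0.49, 0.98, 0, 0, 0]])

```text
clock: 3.1
position: [0.4908, 0.1635, 0.1026]
tool_rot: [-3.142, -0.001, 0.038]
force: [0.4, -0.0, 1.5]
grip_width: 0.0428
```

```bash
python3 - <<'E'
from h import *
t=cams.grab_frame('top'); s=cams.grab_frame('scene')
crop(t,225,105,85,105,5,'pics/d.png');crop(s,280,160,180,160,4,'pics/e.png')
E
```

```text
(no output)
```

View pics/d.png

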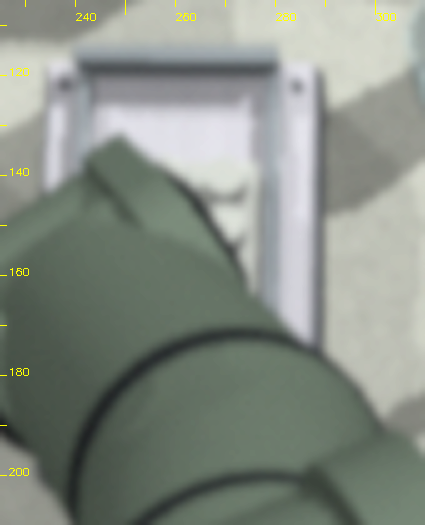

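View pics/e.png

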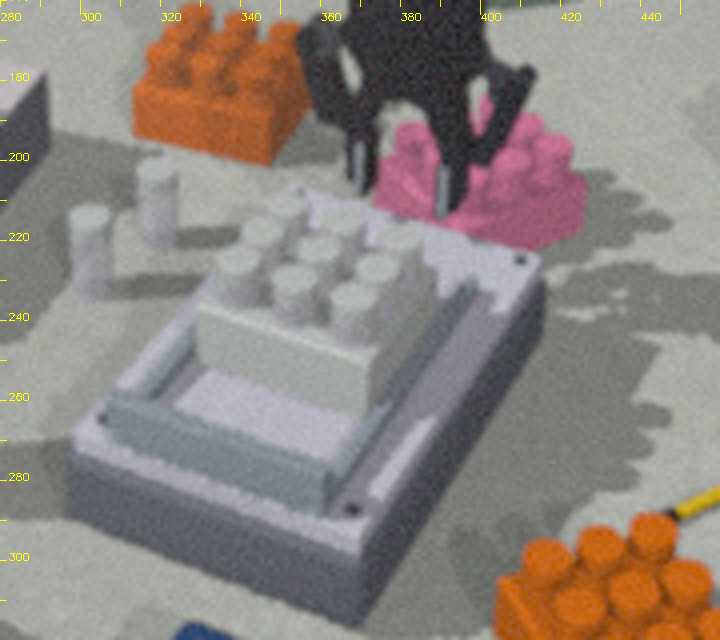

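The scene view shows both fingers standing in front of the rack, clear of the rails, at about (370,195) and (391,205). I'll push in steps.

Request:
arm_command(deltas=[[0, 0.15, 0, 0, 0, 0, 0], [0, 0.28, 0, 0, 0, 0, 0], [0, 0.33, 0, 0, 0, 0, 0], [0, 0.38, 0, 0, 0, 0, 0], [0, 0.43, 0, 0, 0, 0, 0], [0, 0.48, 0, 0, 0, 0, 0]])

```text
clock: 3.95
position: [0.5615, 0.1669, 0.1013]
tool_rot: [3.141, 0.001, 0.04]
force: [-6.4, -0.2, 4.8]
grip_width: 0.0426
```

Request:
arm_command(deltas=[[0, 0.04, 0, 0, 0, 0, 0], [0, 0.08, 0, 0, 0, 0, 0], [0, 0.12, 0, 0, 0, 0, 0], [0, 0.16, 0, 0, 0, 0, 0], [0, 0.2, 0, 0, 0, 0, 0]])

```text
clock: 4.58
position: [0.5913, 0.1683, 0.1013]
tool_rot: [3.141, 0.002, 0.04]
force: [-6.6, 0.5, 5.8]
grip_width: 0.0427
```

Request:
arm_command(deltas=[[0, 0.03, 0, 0, 0, 0, 0], [0, 0.06, 0, 0, 0, 0, 0], [0, 0.09, 0, 0, 0, 0, 0], [0, 0.12, 0, 0, 0, 0, 0]])

```text
clock: 5.08
position: [0.6093, 0.169, 0.1013]
tool_rot: [3.141, 0.002, 0.04]
force: [-6.6, 0.6, 5.3]
grip_width: 0.0428
```

Request:
arm_command(deltas=[[0, 0.02, 0, 0, 0, 0, 0], [0, 0.04, 0, 0, 0, 0, 0]])

```text
clock: 5.32
position: [0.6152, 0.1692, 0.1013]
tool_rot: [3.141, 0.002, 0.04]
force: [-6.6, -0.7, 4.5]
grip_width: 0.0428
```

Request:
arm_command(deltas=[[0, 0.02, 0, 0, 0, 0, 0], [0, 0.04, 0, 0, 0, 0, 0]])

```text
clock: 5.58
position: [0.6205, 0.1695, 0.1012]
tool_rot: [3.141, 0.003, 0.04]
force: [-24.2, -1.0, 17.2]
grip_width: 0.0429
```

```bash
python3 - <<'E'
from h import *
s=cams.grab_frame('scene')
crop(s,280,160,180,160,4,'pics/f.png')
E
```

```text
(no output)
```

View pics/f.png

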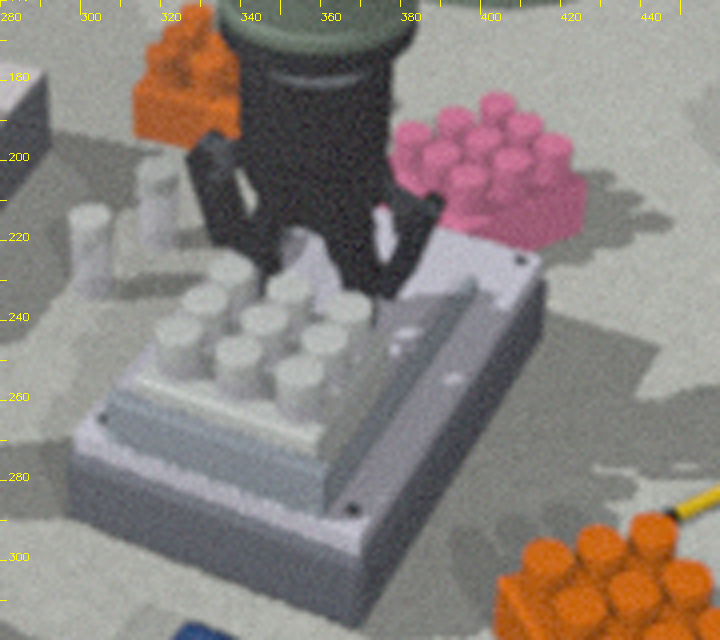

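The force jumped to 24 N where I expected the stop, and the picture shows the rack's far face against it (around (335,265)). I'll back off and lift.

Request:
arm_command(deltas=[[0, 0, 0, 0, 0, 0, 0], [0, -0.03, 0, 0, 0, 0, 0], [0, -0.15, 0, 0, 0, 0, 0], [0, -0.4, 0, 0, 0, 0, 0], [-1, -0.5, 0, -0.4, 0, 0, 0], [-1, -0.6, 0, -0.8, 0, 0, 0], [-1, -0.6, 0, -0.9, 0, 0, 0]])

```text
clock: 6.5
position: [0.5324, 0.1663, 0.2402]
tool_rot: [-3.14, -0.005, 0.04]
force: [1.0, 0.1, 0.1]
grip_width: 0.0003
```

```bash
python3 - <<'E'
from h import *
s=cams.grab_frame('scene')
crop(s,280,160,180,160,4,'pics/g.png')
E
```

```text
(no output)
```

View pics/g.png

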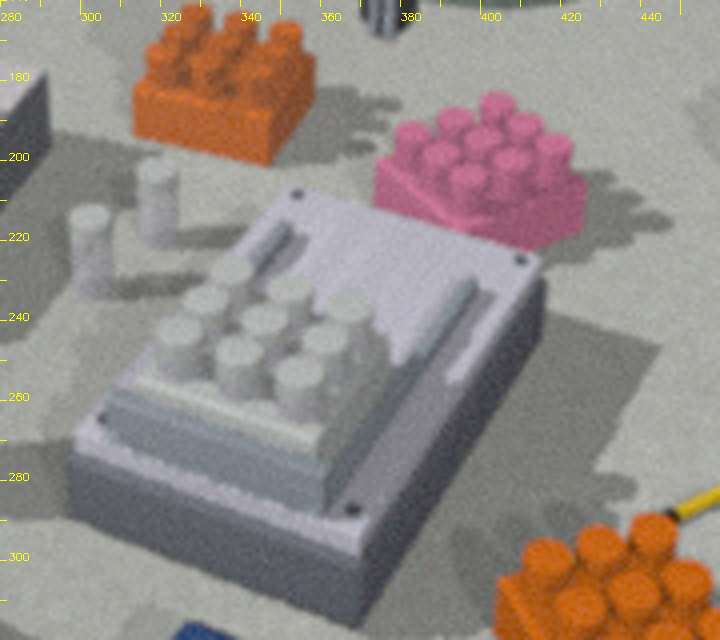

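The rack stayed home after release. Next is the lever.

Request:
arm_command(deltas=[[-1, -0.15, 0.4, 0, 0, 0, 0], [-1, -0.3, 0.8, 0, 0, 0, 0], [-1, -0.39, 1, 0, 0, 0, 0]])

```text
clock: 6.92
position: [0.4782, 0.0106, 0.2353]
tool_rot: [3.141, 0.001, 0.037]
force: [0.1, 0.6, 0.3]
grip_width: 0.0002
```

Request:
arm_command(deltas=[[-1, 0, 0.4, 0, 0, 0, -0.05], [-1, 0, 0.8, 0, 0, 0, -0.1], [-1, 0, 1, 0, 0, 0, -0.13], [-1, 0, 1, 0, 0, 0, -0.13], [-1, 0, 1, 0, 0, 0, -0.13]])

```text
clock: 7.55
position: [0.4852, -0.1356, 0.2356]
tool_rot: [-3.141, 0.001, 0.142]
force: [-0.4, -0.1, 0.1]
grip_width: -0.0
```

```bash
python3 - <<'E'
from h import *
s=telemetry.observe();p=s['position'];y=s['tool_rot'][2];print(p,s['tool_rot'])
t=np.array([.4865,-.1494]);d=t-p[:2]
print((np.array([np.cos(y)*d[0]+np.sin(y)*d[1],np.sin(y)*d[0]-np.cos(y)*d[1],p[2]-.099])/.15).round(3))
E
```

```text
[ 0.48517144 -0.13560579  0.23555806] [-3.14083539e+00  9.11729515e-04  1.41660131e-01]
[-0.004  0.092  0.91 ]
```

Request:
arm_command(deltas=[[-1, 0, 0.09, 0.2, 0, 0, 0], [-1, 0, 0.09, 0.5, 0, 0, 0], [-1, 0, 0.09, 0.8, 0, 0, 0], [-1, 0, 0.09, 0.9, 0, 0, 0], [-1, 0, 0.09, 0.9, 0, 0, 0]])

```text
clock: 8.18
position: [0.4872, -0.1489, 0.1012]
tool_rot: [-3.141, 0.001, 0.143]
force: [-0.5, -0.5, 0.1]
grip_width: 0.0001
```

```bash
python3 - <<'E'
from h import *
s=cams.grab_frame('scene')
crop(s,190,130,130,120,5,'pics/i.png')
E
```

```text
(no output)
```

View pics/i.png

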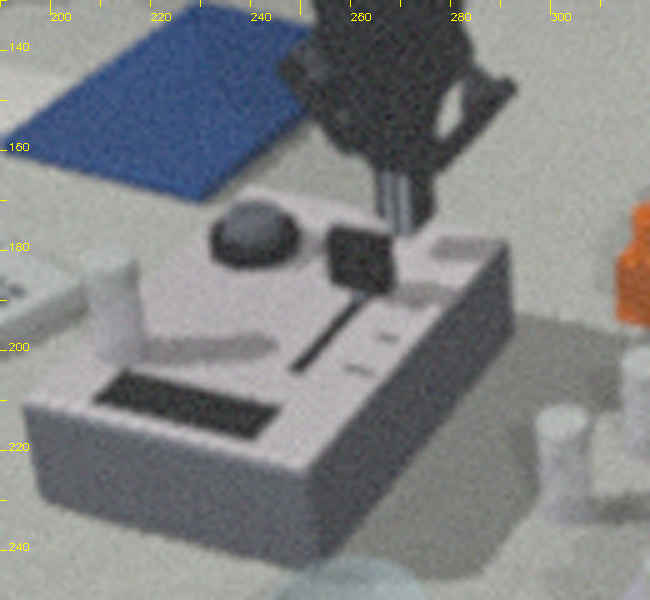

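The fingers, at (269,172), stand behind the knob at (261,182) in line with the slot. I'll push.

Request:
arm_command(deltas=[[-1, 0.08, 0, 0, 0, 0, 0], [-1, 0.14, 0, 0, 0, 0, 0], [-1, 0.2, 0, 0, 0, 0, 0], [-1, 0.26, 0, 0, 0, 0, 0], [-1, 0.32, 0, 0, 0, 0, 0]])

```text
clock: 8.85
position: [0.5355, -0.1428, 0.1013]
tool_rot: [-3.142, -0.0, 0.141]
force: [-0.6, 0.1, -0.4]
grip_width: -0.0
```

Request:
arm_command(deltas=[[-1, 0.05, 0, 0, 0, 0, 0], [-1, 0.1, 0, 0, 0, 0, 0], [-1, 0.13, 0, 0, 0, 0, 0]])

```text
clock: 9.22
position: [0.5541, -0.1401, 0.1012]
tool_rot: [-3.141, 0.001, 0.142]
force: [-3.4, 0.9, 2.6]
grip_width: 0.0
```

Request:
arm_command(deltas=[[-1, 0.03, 0, 0, 0, 0, 0], [-1, 0.06, 0, 0, 0, 0, 0], [-1, 0.08, 0, 0, 0, 0, 0]])

```text
clock: 9.6
position: [0.5664, -0.1385, 0.1014]
tool_rot: [3.141, -0.001, 0.142]
force: [-1.1, -0.4, 0.0]
grip_width: 0.0002
```

Request:
arm_command(deltas=[[-1, 0.02, 0, 0, 0, 0, 0], [-1, 0.04, 0, 0, 0, 0, 0]])

```text
clock: 9.85
position: [0.5721, -0.1376, 0.1013]
tool_rot: [3.142, -0.0, 0.141]
force: [0.7, -0.1, -0.4]
grip_width: -0.0
```

Request:
arm_command(deltas=[[-1, 0.02, 0, 0, 0, 0, 0], [-1, 0.04, 0, 0, 0, 0, 0]])

```text
clock: 10.1
position: [0.5745, -0.1374, 0.101]
tool_rot: [-3.141, 0.007, 0.141]
force: [-34.6, -0.2, 28.8]
grip_width: -0.0003
```

```bash
python3 - <<'E'
from h import *
s=cams.grab_frame('scene')
crop(s,190,130,130,120,5,'pics/j.png')
E
```

```text
(no output)
```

View pics/j.png

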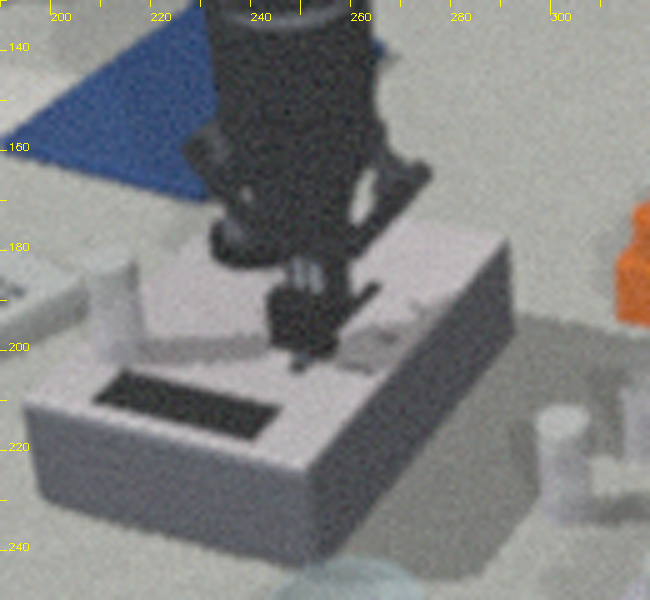

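The hard end shows as 35 N, at the expected place, and the knob is at the slot's far end (250,193). I'll back off and lift, then look.

Request:
arm_command(deltas=[[-1, 0, 0, 0, 0, 0, 0], [-1, -0.05, 0, 0, 0, 0, 0], [-1, -0.2, 0, 0, 0, 0, 0], [-1, -0.3, 0, -0.1, 0, 0, 0], [-1, -0.3, 0, -0.4, 0, 0, 0], [-1, -0.3, 0, -0.5, 0, 0, 0], [-1, -0.3, 0, -0.5, 0, 0, 0]])

```text
clock: 11.02
position: [0.5338, -0.1432, 0.1771]
tool_rot: [3.141, -0.002, 0.141]
force: [1.0, 1.0, -0.5]
grip_width: -0.0003
```

```bash
python3 - <<'E'
from h import *
f=cams.grab_frame('scene')
crop(f,190,130,130,120,5,'pics/k.png')
s=telemetry.observe();p=s['position'];y=s['tool_rot'][2];print(p,s['tool_rot'])
t=np.array([.5215,-.2197]);d=t-p[:2]
print((np.array([np.cos(y)*d[0]+np.sin(y)*d[1],np.sin(y)*d[0]-np.cos(y)*d[1],p[2]-.099])/.15).round(3))
print(proj('scene',[.5655+.03*.99-.035*.142,-.1731+.03*.142+.035*.99,.108]))
o1,d1=ray('scene',(240.5,174.5));o2,d2=ray('top',(392.2,188))
A=np.c_[d1,-d2];l=np.linalg.lstsq(A,o2-o1,rcond=None)[0];print(o1+d1*l[0],o2+d2*l[1])
E
```

```text
[ 0.53325255 -0.14313001  0.17604738] [ 3.14144759e+00 -3.32397750e-04  1.41510077e-01]
[-0.15   0.494  0.514]
[250.67864502 188.61961792]
[ 0.52329457 -0.22161578  0.0858439 ] [ 0.52302743 -0.22120212  0.08570933]
```

View pics/k.png

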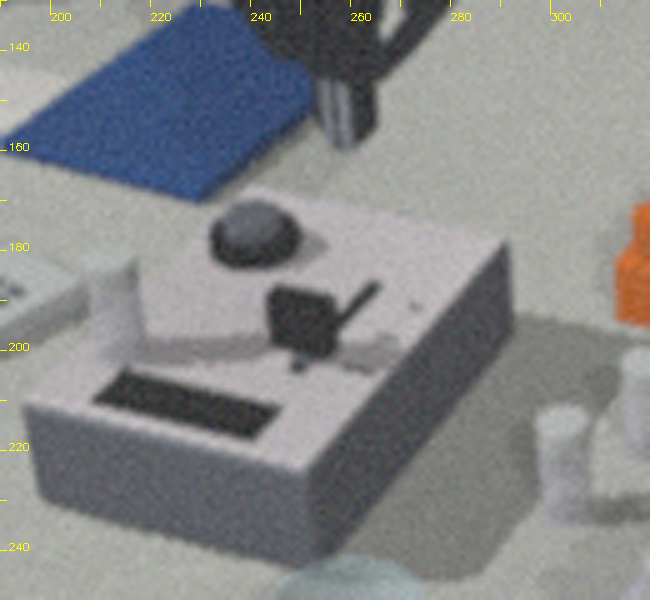

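The knob stayed at its far end (251,194) after release. Both views put the button top at about (0.522, −0.220, 0.086). I'll move above it.

Request:
arm_command(deltas=[[-1, -0.07, 0.25, 0, 0, 0, 0], [-1, -0.15, 0.5, 0, 0, 0, 0], [-1, -0.15, 0.5, 0, 0, 0, 0], [-1, -0.15, 0.5, 0.25, 0, 0, 0], [-1, -0.15, 0.5, 0.4, 0, 0, 0], [-1, -0.15, 0.5, 0.4, 0, 0, 0]])

```text
clock: 11.82
position: [0.5205, -0.2193, 0.1142]
tool_rot: [-3.139, 0.003, 0.143]
force: [0.4, 1.0, -0.3]
grip_width: 0.0002
```

```bash
python3 - <<'E'
from h import *
f=cams.grab_frame('scene')
crop(f,190,130,130,120,5,'pics/l.png')
s=telemetry.observe();print(s['position'])
E
```

```text
[ 0.52127345 -0.2196641   0.11552155]
```

View pics/l.png

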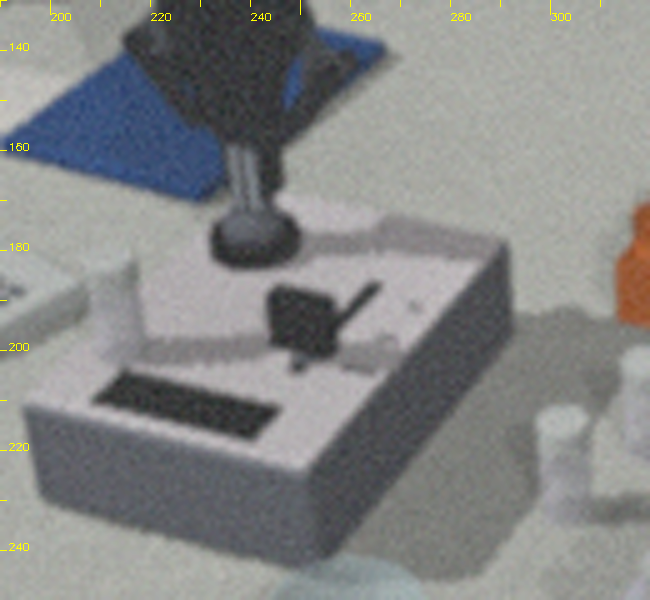

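The closed fingertips are right over the button, at (241,170). I'll press in small steps.

Request:
arm_command(deltas=[[-1, 0, 0, 0.04, 0, 0, 0], [-1, 0, 0, 0.08, 0, 0, 0], [-1, 0, 0, 0.1, 0, 0, 0]])

```text
clock: 12.25
position: [0.5223, -0.2206, 0.1022]
tool_rot: [3.141, -0.002, 0.141]
force: [-9.3, 4.7, 48.8]
grip_width: 0.0001
```

Request:
arm_command(deltas=[[-1, 0, 0, 0.01, 0, 0, 0], [-1, 0, 0, 0.02, 0, 0, 0]])

```text
clock: 12.5
position: [0.5224, -0.2207, 0.1016]
tool_rot: [3.14, -0.002, 0.141]
force: [-20.9, 9.0, 80.1]
grip_width: 0.0004
```

Request:
arm_command(deltas=[[-1, 0, 0, -0.02, 0, 0, 0], [-1, 0, 0, -0.03, 0, 0, 0]])

```text
clock: 12.75
position: [0.5221, -0.2205, 0.1036]
tool_rot: [3.141, -0.001, 0.142]
force: [1.7, 0.4, 3.3]
grip_width: 0.0002
```

Request:
arm_command(deltas=[[-1, 0, 0, -0.01, 0, 0, 0], [-1, 0, 0, -0.01, 0, 0, 0]])

```text
clock: 13.0
position: [0.5219, -0.2205, 0.1044]
tool_rot: [3.141, -0.001, 0.142]
force: [3.1, -0.0, 3.4]
grip_width: -0.0005
```

Request:
arm_command(deltas=[[-1, 0, 0, -0.01, 0, 0, 0], [-1, 0, 0, -0.01, 0, 0, 0]])

```text
clock: 13.25
position: [0.5215, -0.2206, 0.1058]
tool_rot: [-3.142, 0.0, 0.141]
force: [1.9, -0.2, 2.6]
grip_width: -0.0002
```

Request:
arm_command(deltas=[[-1, 0, 0, -0.01, 0, 0, 0], [-1, 0, 0, -0.01, 0, 0, 0]])

```text
clock: 13.5
position: [0.5214, -0.2206, 0.1073]
tool_rot: [-3.141, 0.0, 0.141]
force: [1.2, 0.1, 1.3]
grip_width: 0.0002
```

Request:
arm_command(deltas=[[-1, 0, 0, -0.01, 0, 0, 0], [-1, 0, 0, -0.01, 0, 0, 0]])

```text
clock: 13.75
position: [0.5213, -0.2206, 0.1088]
tool_rot: [-3.142, 0.0, 0.141]
force: [0.2, 0.3, 1.0]
grip_width: -0.0001
```

Request:
arm_command(deltas=[[-1, 0, 0, -0.01, 0, 0, 0], [-1, 0, 0, -0.01, 0, 0, 0]])

```text
clock: 14.0
position: [0.5214, -0.2205, 0.1103]
tool_rot: [-3.141, 0.0, 0.141]
force: [-0.1, 0.9, 0.2]
grip_width: -0.0001
```

As I lifted, the force fell from 3.4 N to 0 over about 6 mm, which is the button's spring following the fingers up. So it was fully pressed. I'll clear away and check.

Request:
arm_command(deltas=[[-1, 0, 0, -0.2, 0, 0, 0], [-1, 0, 0, -0.5, 0, 0, 0], [-1, -0.2, 0, -0.8, 0, 0, 0], [-1, -0.4, 0.2, -0.9, 0, 0, 0], [-1, -0.5, 0.4, -0.9, 0, 0, 0], [-1, -0.5, 0.4, -0.9, 0, 0, 0], [-1, -0.5, 0.4, -0.9, 0, 0, 0]])

```text
clock: 14.88
position: [0.4559, -0.2899, 0.2451]
tool_rot: [-3.141, 0.0, 0.142]
force: [0.0, 0.3, -0.4]
grip_width: 0.0002
```

```bash
python3 - <<'E'
from h import *
f=cams.grab_frame('scene');cv2.imwrite('pics/n.png',f)
crop(f,190,140,240,160,3,'pics/m.png')
s=telemetry.observe();print(s['clock'],s['position'],s['force'])
E
```

```text
14.925 [ 0.45608031 -0.28958803  0.24508672] [-0.99814729  0.51284408 -0.79157678]
```

View pics/m.png

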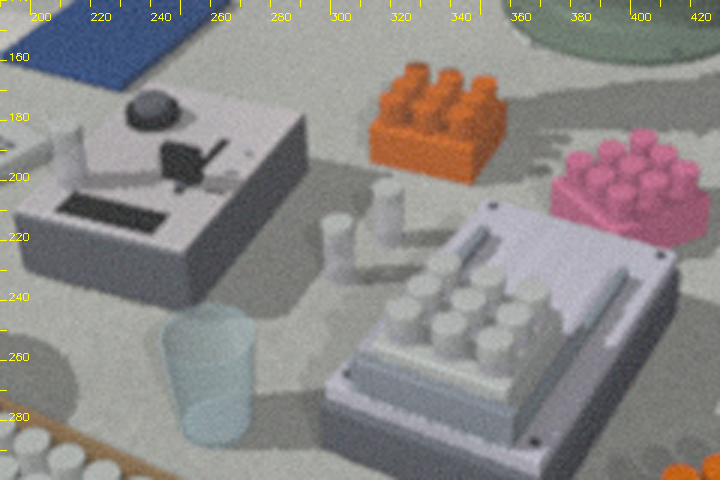

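The rack is against the stop at (440,265), the lever is at its far end (250,193) and the button is up (240,175). The loose vials and the beaker haven't moved. I'll hand the job in.

```bash
python3 -c "
from workcell import job;print(job.job_done())"
```

```text
the job is handed in; nothing more can be done
None
```

I did all three steps in order and handed the job in at about 15 s on the robot's clock. `job_done` gives no verdict, so success rests on my own checks.

- **Rack:** I slid it along the platform until the push force jumped from about 6.6 N to 24 N at the expected place. It stayed against the stop after I backed off.
- **Speed lever:** I pushed it past the first click to the hard end, where the force reached 35 N. In the last picture the knob is still at the far end of its slot.
- **Start button:** I pressed it to the bottom. The force peaked at about 80 N, well above the 4 N needed but under the 120 N wrist limit. On lifting, the force fell from 3.4 N to 0 over about 6 mm, so it sprang back up.
- **Final check:** The last picture shows the three loose vials and the beaker where they were, and the arm is clear of everything. I didn't look at the calculator and pencil again, but the fingers never went near them.

**Measurements that disagreed:**
- **Machine outlines:** In the top view they measured about 3–6 mm per corner smaller than stated, so I relied on contact forces for the end positions.
- **Button top:** The cameras put it about 6 mm too low, at 0.086 m. The force on lifting suggests about 0.092 m, which is why the press was harder than intended.

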